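Hold the seed bin open with its lid lever

TASK

Open the steel seed bin for me and hold it open, touching it only with the fingertips: push the turn-button's stud sideways, gently, until its wing is well clear of the lid, then press the long paddle end of the lever smoothly down to its stop so that the heavy lid comes fully up. Finish while still holding the paddle down; do not lift the lid itself, do not let it drop, grip nothing, and leave everything else on the bench where it stands.

Things in the scene. Friction and masses are not known exactly. Their poses are not given: they have to be found in the camera images.
- lid: the seed bin's heavy steel lid, 310 x 330 x 13 mm, 2.4 to 3.8 kg, hinged along the bin's back top edge. Origin: middle of its front edge, on the underside, 172 mm above the bench when shut (top face at 185). Shut it is level; it tilts 0.54 rad, front edge up, with the lever at its stop. An ear on its right side lies on the lever's roller, which lifts it. It falls shut when the lever is let go
- lever: the lid lever, a straight steel bar along the bin's side, given by its long end: origin in the middle of the top face of a grey paddle 80 mm along the bar, 100 mm across, 10 mm thick. x axis along the bar towards the bin, y across, z out of the paddle. At rest it slopes up 0.25 rad towards the robot, origin 261 mm above the bench; at its hard stop it slopes down 0.40 rad, origin at 82 mm
- lever_neck (a point): the lever bar's centre line at the paddle's inner edge. The lever turns about a level pin along its y axis, 240 mm farther along the bar (from the paddle's origin: 280 mm along +x, 12 mm along -z; 180 mm above the bench). A roller 90 mm beyond the pin sits under the lid's ear. Pressing takes 6 to 18 N downwards on the paddle; the lever swings back up when let go
- turn_button (a joint): turn-button keeping the lid shut: a steel wing 18 mm wide, 6 mm thick, on an upright post in front of the lid. Value in rad, positive anticlockwise from above. Near 0 the wing points to the bin's back, 2 mm above the lid and 29 mm over its front edge. Turns either way to 1.9; clear of the lid from 1.25; along the bin's front at 1.57. Stays where left; 1 N at the stud turns it
- button_stud (a point): the middle of the top of the upright stud on the turn-button's wing, 225 mm above the bench; the stud is 12 mm in diameter and stands 32 mm above the wing, 42 mm from the turning axis
- button_pivot (a point): the turn-button's axis at the wing's underside, 187 mm above the bench, 25 mm in front of the lid's front edge and 180 mm in front of the bin's centre; a nut stands 7 mm above the wing. Fixed to the bin, with the bin's axes: x to its back, y to its left, z up. The seed bin is a galvanised box 300 (x) x 320 (y) x 170 mm tall, screwed down; place and yaw vary; lever on its right (-y) side
- clay_pot: a loose terracotta pot, 86 mm wide at the rim, 75 mm tall, standing in front of the bin; origin under its centre
- seed_jar: a loose glass jar with a metal cap, 56 mm across, 85 mm tall, standing out to the right of the lever's paddle; origin under its centre
- trowel: a loose hand trowel lying flat, 280 mm long, 27 mm thick; origin under the neck, x axis along it towards the blade
- sprayer: a loose white spray bottle, 76 mm across, 191 mm tall; origin under its centre
- label_tub: a loose white tub of plant labels, 90 mm across the rim, 130 mm tall with its labels; origin under its centre
- dibber: a loose wooden T-handled dibber lying flat, 104 mm across the handle, 160 mm long, 24 mm thick; origin under the middle of the handle, x axis towards its point

How it is judged:
By the outcome, as a careful person would: the job done as asked, in the order asked, and still so for the second after the job is handed in, while the arm keeps its last pose, push and grip.
It also fails if it takes over 54 s, if anything falls off the work surface, if the arm or the gripper's body presses on something with over 40 N, if the wrist force passes 120 N, or if a joint passes its speed limit or range.

ROBOT

A 6-joint arm with a two-finger parallel gripper is mounted at the origin on the work surface. World frame = base frame: x ahead of the robot, y to its left, z up, the work surface at z = 0. Lengths are in m, angles in rad, forces in N, time in s.
With the tool pointing down it reaches from about 0.25 to 0.725 m from the base axis. Payload 4 kg.
Tool frame: the origin (TCP) lies on the centre line of the jaws, within the pads' length; the fingertips stand 17 mm ahead of it and the grasp point (between the pads) lies 2 mm behind it; z points along the fingers, y is the line along which they close (so a half turn about z gives the same grasp; the last joint's range is limited). The gripper opens to 85 mm and grips with 20 to 120 N. Pads are 22 mm wide; open, the fingers measure 114 mm over their backs; the gripper's body (76 mm by 85 mm) begins 54 mm behind the grasp point. The pads swing forward as they close: fully open they stand 13 mm farther back than shut.
Start: joints at [-1.316, 0.241, 0.005, 1.335, 0, 1.571], TCP at [0.126, -0.484, 0.248] pointing down, gripper open.
Joint ranges: [-2.72, 2.72], [-1.05, 1.87], [-1.09, 1.28], [-1.99, 2.15], [-1.42, 1.44], [-3.14, 3.14]. Speed limits (rad/s): [2.79, 2.79, 3.14, 3.14, 3.14, 3.14].

INTERFACE

Orientations are given as a unit quaternion [x, y, z, w].
In Python, from workcell import bot, camera, get_calibration gives the robot as it stands.
- The arm moves only by the tool apply_moves, never from a script. Its argument "steps" is a list of rows, each a list of 3 entries, a list of its own where there are three numbers: the shift along the tool's x, y, z as a fraction of full scale, then the turn, a rotation vector about the tool's x, y, z as a fraction of full scale, then the opening, from 0 (shut) to 1 (fully open). A call has exactly 8 rows; each row shifts and turns the commanded pose from where the row before left it, along the tool's axes as they then stand; what a row does not reach is not made up. Full scale, the value 1, is 20 cm for a shift and pi rad for a turn. A row lasts 1/12 s, in which the tool goes at most 41.7 mm and 7.16 degrees, less where a joint would pass 70% of its speed; a pose out of reach is approached as far as the arm can. A call with a number of a shift or a turn outside -1 to 1 is refused whole. A call with a gripper value outside its range is refused whole. The fingers move at their own pace and stop on an object; the grip force is fixed at half the most. Time passes only in rows, so rows that do not move let the fingers close, or fill a call up. It gives the time, the measured TCP pose, the force, the opening and the grip force at its end, in the units of the state.
- bot.get_obs(): the state, without advancing time (a new reading comes with each control period).
- camera(name): name is "side" or "top"; returns (picture, depth): 400x640x3 uint8, red, green, blue; 400x640 float32, m along the optical axis (not along the pixel's ray), 0 where there is no reading.
- get_calibration(name): a dict with "fov_y" (degrees; the focal length in pixels is half the picture's height over the tangent of half this angle, whatever the lens; pixels are square), "cx", "cy" (the principal point, pixels), "dist_coeffs" ([k1, k2, p1, p2, k3] as OpenCV has them; the pictures are not rectified), "rvec" (rotation vector, rad) and "tvec" (3), from world to camera coordinates, as OpenCV has them. Camera axes: x right, y down, z forward; pixel columns grow to the right and rows downward; lengths in m; the calibration is good to about 2 mm. A picture is of the moment at which its call begins. get_calibration takes no time and is no camera call.
- bot.job_done(): hands the job in; it is judged then, once.
The state is a dict: "clock": time; "joint_pos": joint angles; "joint_vel": joint speeds; "tau": joint torques, N m; "eef_pos": TCP position; "tool_rot": TCP orientation; "ft_force": force on the tool from outside, world axes, zero at the start; "ft_torque": the same for the moment, N m; "grip_width": finger opening in m; "grasp_force": force on a finger pad.
Only numpy, scipy, OpenCV 4.12 (cv2) and the standard library are available. Lean on these libraries where they do the work, as an engineer would, in place of code of your own. Each camera call takes 0.05 s, during which the arm holds its last target. There are 200 camera calls.

## Working session

There is one attempt and no reset: what is moved stays moved. The work goes in short steps, Python scripts to look and compute and a tool call to move; the robot and the scene stay as the last step left them, time stands still between calls to the robot, and variables do not carry over. Pictures are saved under pics/ and viewed, at most 10 in all, crops included, and the job is handed in when it is done.

Besides the shell and the picture viewer there is one more tool, called after "Call:" as a command line: name --argument value ..., lists and objects as JSON in quotes. apply_moves: Moves the arm, as the interface text tells. Its arguments: {"type":"object","properties":{"steps":{"type":"array"}},"required":["steps"]}

```bash
mkdir -p pics
cat > h.py <<'E'
import numpy as np, cv2
from workcell import bot, camera, get_calibration
def cal(n):
    c=get_calibration(n); f=200/np.tan(np.radians(c['fov_y'])/2)
    K=np.array([[f,0,c['cx']],[0,f,c['cy']],[0,0,1.]]); R=cv2.Rodrigues(np.array(c['rvec'],float))[0]
    return K,np.array(c['dist_coeffs'],float),R,np.array(c['tvec'],float).ravel()
def ray(n,uv):
    K,d,R,t=cal(n); p=cv2.undistortPoints(np.array(uv,float).reshape(-1,1,2),K,d).reshape(-1,2)
    return -R.T@t, np.c_[p,np.ones(len(p))]@R   # origin, directions (cam z=1)
def onz(n,uv,z):
    o,D=ray(n,uv); return o+D*((z-o[2])/D[:,2])[:,None]
def cloud(n,dep):
    v,u=np.mgrid[0:400,0:640]; o,D=ray(n,np.c_[u.ravel(),v.ravel()])
    return (o+D*dep.ravel()[:,None]).reshape(400,640,3)
def snap(n,tag):
    im,d=camera(n); np.savez(f'{tag}.npz',im=im,d=d); cv2.imwrite(f'pics/{tag}.png',im[...,::-1]); return im,d
E
python3 - <<'E'
from h import *
for n in('top','side'):
    snap(n,n+'0'); K,d,R,t=cal(n); print(n,(-R.T@t).round(3),R[2].round(3),K[0,0],d)
print(bot.get_obs())
E
```

```text
top [ 0.242 -0.038  1.511] [ 0.199 -0.005 -0.98 ] 445.8078590166743 [-0.06473713  0.          0.          0.          0.        ]
side [ 0.43  -0.866  1.199] [ 0.057  0.632 -0.773] 408.843420667358 [-0.08152032  0.          0.          0.          0.        ]
{'clock': 0.1, 'joint_pos': array([-1.31597802e+00,  2.41368962e-01,  3.87436621e-03,  1.33519573e+00,
       -8.76843558e-06,  1.57079899e+00]), 'joint_vel': array([-2.14257428e-03, -4.32598521e-04,  2.53629227e-03,  4.04774823e-05,
        6.70507452e-04,  1.94504383e-04]), 'tau': array([ 5.19601599e-04, -3.73137760e+01,  2.53010023e+01,  1.08660845e-02,
        4.36176629e-05,  9.12752881e-06]), 'eef_pos': array([ 0.12590013, -0.48334754,  0.24749218]), 'tool_rot': array([ 9.91894152e-01,  1.27063349e-01, -1.24680055e-04, -9.38765451e-04]), 'ft_force': array([-0.15597352,  0.1935524 , -0.63961993]), 'ft_torque': array([-0.00274224,  0.03576051,  0.00435359]), 'grasp_force': 0.0, 'grip_width': 0.08516208328275361}
```

View pics/top0.png

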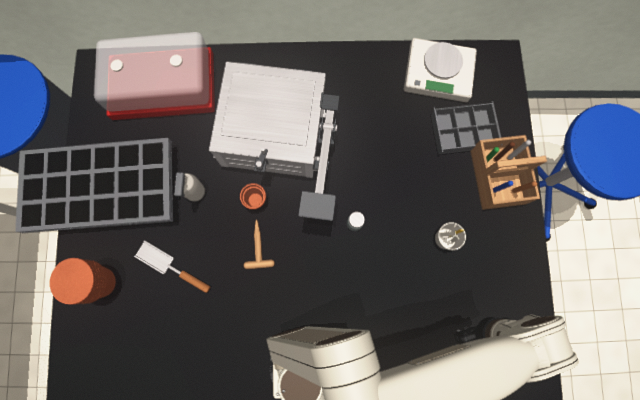

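View pics/side0.png

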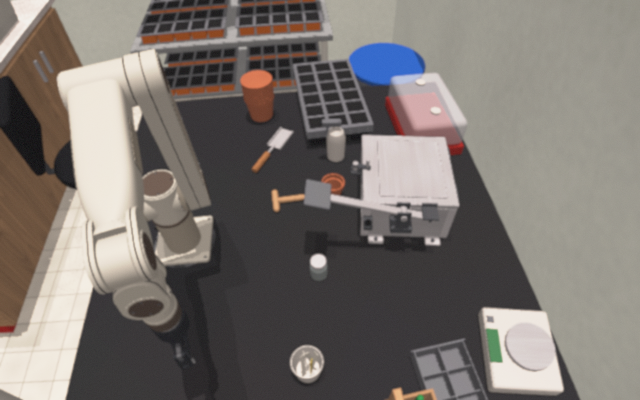

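The top view shows the lid at about (268,110), the turn-button at (263,157), the paddle at (317,206), the pot at (253,197) and the jar at (357,220). The side view shows the paddle at (318,194) and the button at (361,167). Next I measure them from depth and zoomed crops.

Run:
```python
from h import *
T=np.load('top0.npz');S=np.load('side0.npz')
a=cv2.resize(T['im'][130:185,235:335],None,fx=7,fy=7,interpolation=cv2.INTER_CUBIC)[:,:700]
b=cv2.resize(S['im'][145:185,335:435],None,fx=7,fy=7,interpolation=cv2.INTER_CUBIC)[:,:700][:210]
cv2.imwrite('pics/crop.png',np.vstack([a,b])[...,::-1])
for n,Z in(('top',T),('side',S)):
    C=cloud(n,Z['d']); x,y,z=C[...,0],C[...,1],C[...,2]
    # lid
    m=(abs(z-.185)<.006)&(x>.4)&(x<.95)&(abs(y)<.3)
    k,l,s,_=cv2.connectedComponentsWithStats(m.astype(np.uint8)); i=1+s[1:,4].argmax()
    r=cv2.minAreaRect(C[l==i][:,:2].astype(np.float32)); print(n,'lid',r,C[l==i][:,2].mean()); print(cv2.boxPoints(r).round(3).tolist())
    # paddle
    w=np.zeros((400,640),bool)
    if n=='top': w[185:225,295:340]=1
    else: w[175:212,300:335]=1
    P=C[w&(z>.2)&(z<.32)]; 
    r=cv2.minAreaRect(P[:,:2].astype(np.float32)); print('paddle',len(P),r,P.mean(0).round(4))
    c=P.mean(0); u,sv,vt=np.linalg.svd(P-c,full_matrices=False); print(vt[2].round(3),sv)
    # stud
    w=np.zeros((400,640),bool)
    if n=='top': w[140:175,245:285]=1
    else: w[150:182,345:378]=1
    q=w&(z>.195)&(z<.24)
    vv,uu=np.nonzero(q)
    for p in zip(uu,vv,C[q].round(3).tolist()): print(*p,end='; ')
    print()
    for nm,wn in (('pot',(180,215,235,272)),('jar',(208,232,343,370))) if n=='top' else (('pot',(170,195,320,348)),('jar',(252,282,305,330))):
        q=C[wn[0]:wn[1],wn[2]:wn[3]].reshape(-1,3); q=q[(q[:,2]>.03)&(q[:,2]<.1)]
        print(nm,q.min(0).round(3),q.max(0).round(3))
```

```text
top lid ((0.7947691082954407, 0.09263750910758972), (0.3403836488723755, 0.322535902261734), 82.93809509277344) 0.18526288948307001
[[0.6140000224113464, -0.0560000017285347], [0.9340000152587891, -0.09600000083446503], [0.9760000109672546, 0.24199999868869781], [0.656000018119812, 0.2809999883174896]]
paddle 963 ((0.4922272861003876, -0.057380229234695435), (0.0998045951128006, 0.10753341019153595), 81.17932891845703) [ 0.481  -0.0559  0.2583]
[-0.269  0.042 -0.962] [0.8593042 0.8416817 0.0868028]
261 148 [0.665, 0.109, 0.223]; 262 148 [0.665, 0.106, 0.222]; 263 148 [0.664, 0.102, 0.225]; 264 148 [0.664, 0.099, 0.227]; 261 149 [0.662, 0.108, 0.224]; 262 149 [0.662, 0.106, 0.223]; 263 149 [0.661, 0.102, 0.226]; 264 149 [0.662, 0.099, 0.223]; 261 150 [0.66, 0.109, 0.221]; 262 150 [0.66, 0.106, 0.221]; 263 150 [0.658, 0.102, 0.226]; 264 150 [0.66, 0.1, 0.22]; 263 151 [0.656, 0.103, 0.222]; 264 151 [0.659, 0.101, 0.211]; 265 151 [0.661, 0.098, 0.207]; 261 152 [0.661, 0.112, 0.196]; 262 152 [0.657, 0.107, 0.209]; 263 152 [0.656, 0.104, 0.211]; 264 152 [0.656, 0.101, 0.211]; 265 152 [0.66
[... 2495 characters left out ...]
 [0.663, 0.095, 0.213]; 368 164 [0.666, 0.097, 0.211]; 352 165 [0.614, 0.11, 0.198]; 353 165 [0.618, 0.112, 0.196]; 354 165 [0.621, 0.111, 0.197]; 355 165 [0.624, 0.108, 0.2]; 356 165 [0.628, 0.108, 0.199]; 364 165 [0.655, 0.107, 0.196]; 365 165 [0.658, 0.106, 0.197]; 366 165 [0.66, 0.097, 0.206]; 367 165 [0.663, 0.097, 0.206]; 368 165 [0.667, 0.099, 0.203]; 356 166 [0.627, 0.107, 0.195]; 365 166 [0.658, 0.103, 0.195]; 366 166 [0.661, 0.1, 0.199]; 367 166 [0.665, 0.102, 0.195]; 368 166 [0.667, 0.097, 0.201]; 365 167 [0.657, 0.098, 0.196]; 366 167 [0.66, 0.096, 0.198]; 370 167 [0.674, 0.095, 0.197]; 
pot [0.509 0.106 0.031] [0.592 0.196 0.079]
jar [ 0.438 -0.217  0.03 ] [ 0.491 -0.164  0.09 ]
```

View pics/crop.png

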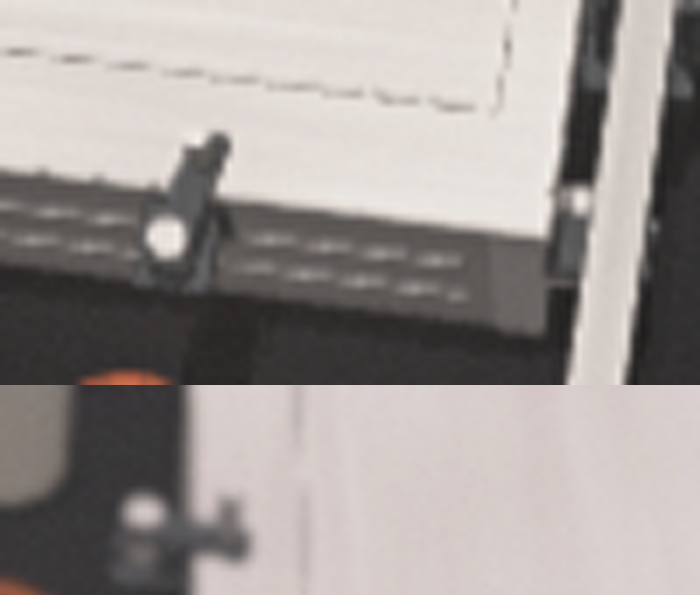

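I've measured these points:

| Item | Position | Check |
|---|---|---|
| Stud top | (0.663, 0.101, 0.225) | |
| Button pivot | (0.624, 0.117) | 42 mm from the stud, as given |
| Bin yaw | about -0.124 rad | |
| Turn-button | about -0.27 rad | |
| Paddle origin | (0.480, -0.058, 0.261) | |

The plan is to shut the fingers and push the stud in a straight line along world heading -150°, using the finger's x face with the tool yawed to 30°.

Call:
apply_moves --steps '[[[0,0,-0.133],[0,0,-0.0285],0],[[0,0,-0.133],[0,0,-0.0285],0],[[0,0,-0.133],[0,0,-0.0285],0],[[0.16,-0.048,0],[0,0,0],0],[[0.16,-0.048,0],[0,0,0],0],[[0.16,-0.048,0],[0,0,0],0],[[0.16,-0.048,0],[0,0,0],0],[[0.16,-0.048,0],[0,0,0],0]]'

```text
clock: 0.77
eef_pos: [0.2411, -0.3609, 0.3277]
tool_rot: [0.966, 0.258, -0.0, -0.0]
ft_force: [0.6, 0.0, 0.4]
grip_width: -0.0
grasp_force: 0.0
```

```bash
cat >> h.py <<'E'
from scipy.spatial.transform import Rotation as Ro
def to(p):
    o=bot.get_obs(); R=Ro.from_quat(o['tool_rot']).as_matrix()
    e=R.T@(np.array(p)-o['eef_pos']); print(o['clock'],'pos',o['eef_pos'].round(4),'F',o['ft_force'].round(1),'q',o['joint_pos'].round(2)); print('x',R[:,0].round(3),'z',R[:,2].round(3),'shift/0.2:',(e/.2).round(3))
E
python3 -c "
from h import *
to([.685,.113,.31])"
```

```text
0.7667 pos [ 0.2411 -0.3609  0.3277] F [0.6 0.  0.4] q [-0.98  0.09  0.03  1.51  0.    1.64]
x [ 0.867  0.499 -0.   ] z [-0.     0.001 -1.   ] shift/0.2: [ 3.106 -0.946  0.089]
```

Call:
apply_moves --steps '[[[0.16,-0.048,0],[0,0,0],0],[[0.16,-0.048,0],[0,0,0],0],[[0.16,-0.048,0],[0,0,0],0],[[0.16,-0.048,0],[0,0,0],0],[[0.16,-0.048,0],[0,0,0],0],[[0.16,-0.048,0],[0,0,0],0],[[0.16,-0.048,0],[0,0,0],0],[[0.16,-0.048,0],[0,0,0],0]]'

```text
clock: 1.43
eef_pos: [0.4246, -0.1663, 0.3278]
tool_rot: [0.966, 0.259, -0.0, -0.0]
ft_force: [0.2, -0.6, 0.2]
grip_width: 0.0003
grasp_force: 0.0
```

Call:
apply_moves --steps '[[[0.16,-0.048,0],[0,0,0],0],[[0.16,-0.048,0],[0,0,0],0],[[0.16,-0.048,0],[0,0,0],0],[[0.16,-0.048,0],[0,0,0],0],[[0.16,-0.048,0],[0,0,0],0],[[0.16,-0.048,0],[0,0,0],0],[[0,0,0],[0,0,0],0],[[0,0,0],[0,0,0],0]]'

```text
clock: 2.1
eef_pos: [0.5619, -0.0205, 0.3264]
tool_rot: [0.966, 0.26, -0.001, -0.0]
ft_force: [0.0, -0.2, -1.1]
grip_width: 0.0
grasp_force: 0.0
```

```bash
python3 -c "
from h import *
to([.690,.112,.28])"
```

```text
2.1 pos [ 0.5619 -0.0205  0.3264] F [ 0.  -0.2 -1.1] q [-0.04  0.36  0.36  1.58 -0.    2.58]
x [ 0.865  0.502 -0.003] z [-0.003 -0.    -1.   ] shift/0.2: [ 0.887 -0.251  0.23 ]
```

Call:
apply_moves --steps '[[[0.15,-0.042,0.02],[0,0,0],0],[[0.15,-0.042,0.03],[0,0,0],0],[[0.15,-0.042,0.04],[0,0,0],0],[[0.15,-0.042,0.04],[0,0,0],0],[[0.15,-0.042,0.05],[0,0,0],0],[[0.137,-0.041,0.05],[0,0,0],0],[[0,0,0],[0,0,0],0],[[0,0,0],[0,0,0],0]]'

```text
clock: 2.77
eef_pos: [0.6896, 0.11, 0.279]
tool_rot: [0.966, 0.259, -0.003, -0.0]
ft_force: [-0.2, -1.1, 0.1]
grip_width: -0.0002
grasp_force: 0.0
```

Run:
```python
from h import *
to([.688,.112,.228])
im,d=snap('side','s1'); im2,d2=snap('top','t1')
cv2.imwrite('pics/c1.png',np.hstack([cv2.resize(im[90:210,310:430],None,fx=3.3,fy=3.3),cv2.resize(im2[90:210,210:330],None,fx=3.3,fy=3.3)])[...,::-1])
```

```text
2.7667 pos [0.6896 0.11   0.279 ] F [-0.2 -1.1  0.1] q [ 0.16  0.68  0.77  1.67 -0.    2.78]
x [ 0.866  0.5   -0.005] z [-0.005 -0.001 -1.   ] shift/0.2: [-0.001 -0.012  0.255]
```

View pics/c1.png

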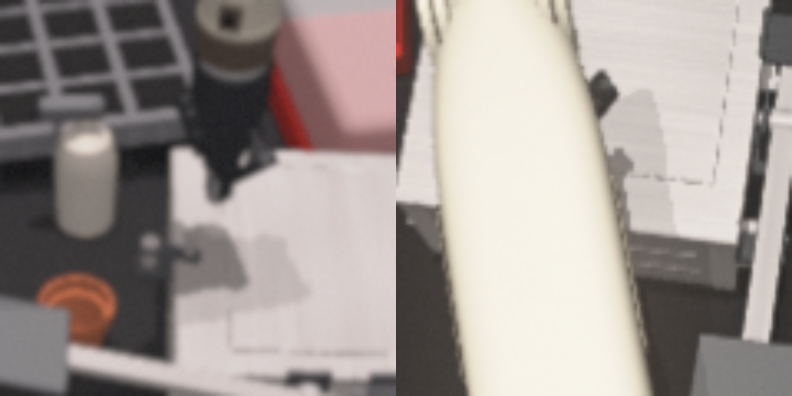

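The side crop shows the shut fingertips at about pixel (376,150), above and behind the stud at (367,160), with nothing touching. I check the fingertip height and clearance next.

Run:
```python
from h import *
K,dc,R,t=cal('side')
for L in(.017,.03):
    print(L,cv2.projectPoints(np.array([[.6896,.11,.279-L]]),cv2.Rodrigues(R)[0],t,K,dc)[0])
C=cloud('side',np.load('s1.npz')['d'])
for v in range(142,156,1): print(v,[tuple(C[v,u].round(3).tolist()) for u in(374,376,378)])
```

```text
0.017 [[[375.25962056 149.67790937]]]
0.03 [[[374.94206868 152.52422304]]]
142 [(0.682, 0.109, 0.298), (0.684, 0.09, 0.315), (0.691, 0.093, 0.312)]
143 [(0.681, 0.104, 0.298), (0.684, 0.089, 0.311), (0.689, 0.084, 0.315)]
144 [(0.681, 0.101, 0.296), (0.685, 0.093, 0.304), (0.69, 0.085, 0.31)]
145 [(0.681, 0.1, 0.293), (0.688, 0.101, 0.291), (0.693, 0.095, 0.297)]
146 [(0.681, 0.099, 0.29), (0.688, 0.098, 0.29), (0.694, 0.096, 0.291)]
147 [(0.682, 0.1, 0.284), (0.688, 0.098, 0.285), (0.694, 0.094, 0.288)]
148 [(0.682, 0.101, 0.279), (0.688, 0.098, 0.28), (0.694, 0.095, 0.283)]
149 [(0.683, 0.101, 0.274), (0.689, 0.098, 0.276), (0.696, 0.1, 0.274)]
150 [(0.682, 0.099, 0.272), (0.689, 0.096, 0.274), (0.696, 0.1, 0.269)]
151 [(0.682, 0.096, 0.27), (0.689, 0.097, 0.269), (0.719, 0.18, 0.187)]
152 [(0.703, 0.175, 0.189), (0.711, 0.176, 0.187), (0.718, 0.174, 0.188)]
153 [(0.704, 0.175, 0.184), (0.71, 0.171, 0.187), (0.717, 0.17, 0.187)]
154 [(0.701, 0.165, 0.189), (0.709, 0.166, 0.187), (0.716, 0.164, 0.187)]
155 [(0.701, 0.163, 0.185), (0.708, 0.163, 0.185), (0.714, 0.156, 0.191)]
```

Tip is 17 mm ahead of the TCP when shut, so I descend to TCP z = 0.222, which puts the fingertips at 0.205 and about 10 mm clear of the stud.

Call:
apply_moves --steps '[[[0,0,0.05],[0,0,0],0],[[0,0,0.06],[0,0,0],0],[[0,0,0.06],[0,0,0],0],[[0,0,0.06],[0,0,0],0],[[0,0,0.04],[0,0,0],0],[[0,0,0.015],[0,0,0],0],[[0,0,0],[0,0,0],0],[[0,0,0],[0,0,0],0]]'

```text
clock: 3.53
eef_pos: [0.6901, 0.1096, 0.2265]
tool_rot: [0.966, 0.258, 0.001, 0.0]
ft_force: [-0.1, -0.6, 0.3]
grip_width: -0.0002
grasp_force: 0.0
```

Call:
apply_moves --steps '[[[-0.02,0,0],[0,0,0],0],[[-0.02,0,0],[0,0,0],0],[[-0.02,0,0],[0,0,0],0],[[-0.02,0,0],[0,0,0],0],[[-0.02,0,0],[0,0,0],0],[[-0.02,0,0],[0,0,0],0],[[-0.02,0,0],[0,0,0],0],[[-0.02,0,0],[0,0,0],0]]'

```text
clock: 4.2
eef_pos: [0.6691, 0.0875, 0.227]
tool_rot: [0.967, 0.256, 0.007, 0.008]
ft_force: [17.6, -15.9, -3.3]
grip_width: 0.0001
grasp_force: 9.7
```

```bash
python3 -c "
from h import *
to([.636,.080,.222])"
```

```text
4.2 pos [0.6691 0.0875 0.227 ] F [ 17.6 -15.9  -3.3] q [ 0.14  0.6   0.5   1.45 -0.01  2.76]
x [0.868 0.496 0.009] z [ 0.017 -0.012 -1.   ] shift/0.2: [-0.163 -0.05   0.023]
```

The force is 24 N, mostly sideways, so the fingertip is wedging past something rather than turning the stud. I back off and look.

Call:
apply_moves --steps '[[[0.04,0,0],[0,0,0],0],[[0.05,0,0],[0,0,0],0],[[0.05,0,0],[0,0,0],0],[[0.02,0,0],[0,0,0],0],[[0,0,0],[0,0,0],0],[[0,0,0],[0,0,0],0],[[0,0,0],[0,0,0],0],[[0,0,0],[0,0,0],0]]'

```text
clock: 4.87
eef_pos: [0.6896, 0.11, 0.2253]
tool_rot: [0.966, 0.259, -0.0, 0.0]
ft_force: [0.7, 0.7, -0.2]
grip_width: -0.0001
grasp_force: 0.0
```

Run:
```python
from h import *
to([.688,.112,.28])
im,d=snap('side','s2')
cv2.imwrite('pics/c2.png',cv2.resize(im[125:195,330:410],None,fx=7,fy=7,interpolation=cv2.INTER_CUBIC)[...,::-1])
C=cloud('side',d)
for v in range(146,172,1): print(v,[tuple((C[v,u]*1000).astype(int).tolist()) for u in range(352,382,2)])
```

```text
4.8667 pos [0.6896 0.11   0.2253] F [ 0.7  0.7 -0.2] q [ 0.16  0.67  0.62  1.52 -0.    2.78]
x [ 0.866  0.5   -0.   ] z [-0. -0. -1.] shift/0.2: [-0.002 -0.013 -0.273]
146 [(668, 421, -4), (675, 413, 2), (683, 410, 4), (693, 416, -2), (700, 409, 3), (667, 216, 183), (673, 212, 186), (662, 133, 259), (667, 126, 265), (670, 109, 281), (676, 105, 284), (679, 93, 294), (683, 83, 303), (690, 85, 301), (695, 78, 306)]
147 [(666, 414, -3), (674, 409, 0), (683, 410, -1), (691, 407, 0), (700, 408, -2), (666, 211, 183), (673, 210, 182), (680, 207, 185), (667, 125, 262), (670, 108, 277), (675, 101, 283), (679, 89, 293), (684, 85, 297), (691, 85, 296), (695, 76, 304)]
148 [(665, 404, 0), (674, 405, -2), (682, 404, -2), (689, 397, 3), (699, 403, -3), (665, 206, 182), (673, 208, 179), (679, 203, 184), (667, 121, 261), (670, 108, 273), (676, 104, 276), (679, 91, 287), (684, 85, 292), (691, 83, 293), (695, 76, 300)]
149 [(665, 405, -7), (672, 396, 0), (680, 392, 3), (689, 391, 3), (699, 401, -6), (664, 200, 183), (671, 197, 185), (678, 197, 185), (667, 122, 256), (672, 114, 262), (676, 104, 271), (6
[... 4888 characters left out ...]
112, 173), (632, 93, 193), (639, 96, 189), (644, 84, 201), (648, 74, 210), (662, 103, 180), (668, 99, 183), (674, 95, 186), (682, 96, 184), (689, 96, 183), (695, 93, 185), (702, 92, 186), (706, 84, 194)]
170 [(615, 113, 169), (622, 110, 172), (629, 111, 169), (632, 94, 187), (638, 89, 191), (645, 87, 192), (649, 77, 202), (660, 92, 185), (667, 92, 185), (674, 93, 183), (680, 89, 187), (687, 88, 187), (694, 90, 184), (701, 88, 185), (707, 85, 188)]
171 [(615, 113, 164), (622, 111, 165), (628, 107, 169), (636, 110, 165), (638, 86, 190), (644, 83, 192), (651, 83, 191), (658, 84, 190), (666, 88, 184), (673, 86, 185), (680, 89, 182), (687, 86, 184), (693, 81, 188), (700, 83, 186), (706, 79, 189)]
```

View pics/c2.png

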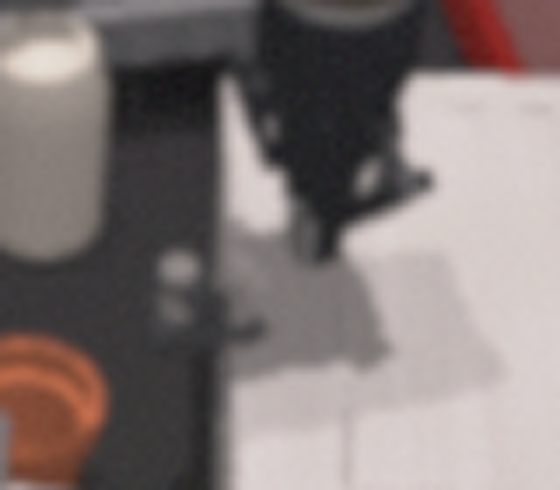

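The side crop shows the button did turn: the stud is now near (0.649, 0.081), about -0.8 rad in the bin frame. The side force was radial, so the fingertip seam seems to have caught the stud while I pushed it straight. I'll yaw the tool by -16° and follow the arc instead.

Call:
apply_moves --steps '[[[0,0,0],[0,0,0.03],0],[[0,0,0],[0,0,0.03],0],[[0,0,0],[0,0,0.029],0],[[0,0.04,0],[0,0,0],0],[[0,0.04,0],[0,0,0],0],[[-0.05,0,0],[0,0,0],0],[[-0.05,0,0],[0,0,0],0],[[0,0,0],[0,0,0],0]]'

```text
clock: 5.58
eef_pos: [0.6734, 0.0882, 0.2255]
tool_rot: [0.993, 0.122, -0.0, 0.0]
ft_force: [-0.1, -1.3, 1.3]
grip_width: -0.0002
grasp_force: 0.0
```

```bash
python3 -c "
from h import *
to([.6658,.0876,.2253])
to([.6499,.0802,.2253])
to([.6332,.0797,.2253])"
```

```text
5.5833 pos [0.6734 0.0882 0.2255] F [-0.1 -1.3  1.3] q [ 0.13  0.63  0.54  1.48 -0.    3.03]
x [ 0.97   0.242 -0.001] z [-0.001 -0.    -1.   ] shift/0.2: [-0.038 -0.006  0.001]
5.5833 pos [0.6734 0.0882 0.2255] F [-0.1 -1.3  1.3] q [ 0.13  0.63  0.54  1.48 -0.    3.03]
x [ 0.97   0.242 -0.001] z [-0.001 -0.    -1.   ] shift/0.2: [-0.124  0.011  0.001]
5.5833 pos [0.6734 0.0882 0.2255] F [-0.1 -1.3  1.3] q [ 0.13  0.63  0.54  1.48 -0.    3.03]
x [ 0.97   0.242 -0.001] z [-0.001 -0.    -1.   ] shift/0.2: [-0.206 -0.007  0.001]
```

Lateral alignment is good, so I push slowly along the arc.

Call:
apply_moves --steps '[[[-0.018,0,0],[0,0,0],0],[[-0.018,0.001,0],[0,0,0],0],[[-0.018,0.003,0],[0,0,0],0],[[-0.018,0.003,0],[0,0,0],0],[[-0.018,0.002,0],[0,0,0],0],[[-0.018,0.002,0],[0,0,0],0],[[-0.016,0,0],[0,0,0],0],[[0,0,0],[0,0,0],0]]'

```text
clock: 6.25
eef_pos: [0.6501, 0.0817, 0.2252]
tool_rot: [0.993, 0.122, -0.0, -0.0]
ft_force: [0.5, -0.2, -0.9]
grip_width: -0.0001
grasp_force: 0.0
```

Call:
apply_moves --steps '[[[-0.016,0,0],[0,0,0],0],[[-0.016,-0.001,0],[0,0,0],0],[[-0.016,-0.003,0],[0,0,0],0],[[-0.016,-0.004,0],[0,0,0],0],[[-0.016,-0.005,0],[0,0,0],0],[[-0.01,-0.004,0],[0,0,0],0],[[0,0,0],[0,0,0],0],[[0,0,0],[0,0,0],0]]'

```text
clock: 6.92
eef_pos: [0.6322, 0.0809, 0.2251]
tool_rot: [0.993, 0.122, -0.0, -0.0]
ft_force: [0.5, 0.3, 0.7]
grip_width: 0.0
grasp_force: 0.0
```

Run:
```python
from h import *
to([.6332,.0797,.2253])
im,d=snap('side','s3')
C=cloud('side',d)
q=(C[...,2]>.207)&(C[...,2]<.232)&(C[...,0]>.58)&(C[...,0]<.66)&(C[...,1]>.04)&(C[...,1]<.15)
vv,uu=np.nonzero(q)
for u,v in zip(uu,vv): print(u,v,(C[v,u]*1000).astype(int).tolist(),end=';')
```

```text
6.9167 pos [0.6322 0.0809 0.2251] F [0.5 0.3 0.7] q [0.13 0.53 0.37 1.41 0.   3.02]
x [ 0.97   0.242 -0.001] z [-0.001  0.    -1.   ] shift/0.2: [ 0.004  0.007 -0.001]
356 165 [621, 76, 231];354 166 [614, 77, 225];355 166 [618, 78, 224];356 166 [620, 73, 229];357 166 [623, 72, 230];358 166 [626, 71, 231];362 166 [640, 69, 231];352 167 [608, 77, 221];353 167 [610, 73, 225];354 167 [614, 74, 224];355 167 [617, 75, 223];356 167 [621, 75, 222];357 167 [623, 67, 230];358 167 [626, 68, 229];361 167 [636, 66, 230];362 167 [639, 65, 230];352 168 [608, 76, 218];353 168 [610, 70, 224];354 168 [613, 69, 224];355 168 [618, 75, 218];356 168 [621, 74, 218];357 168 [624, 71, 222];358 168 [626, 68, 224];359 168 [629, 63, 229];360 168 [632, 61, 230];361 168 [636, 67, 224];362 168 [641, 71, 219];352 169 [608, 78, 212];353 169 [611, 72, 217];354 169 [614, 71, 217];355 169 [617, 70, 218];356 169 [621, 73, 215];357 169 [624, 71, 217];358 169 [627, 70, 217];359 169 [629, 64, 223];360 169 [634, 70, 216];361 169 [636, 66, 220];362 169 [640, 67, 219];353 170 [610, 70, 214];354 170 [614, 72, 212];355 170 [618, 72, 211];357 170 [624, 71, 212];358 170 [627, 66, 216];359 170 [630, 65, 218];360 170 [634, 68, 214];361 170 [638, 72, 209];353 171 [611, 72, 207];354 171 [613, 67, 212];
```

The stud is now near (0.614, 0.074), which puts the button at about -1.67 rad, well clear of the lid. I back off, rise, and move over the paddle.

Call:
apply_moves --steps '[[[0.02,0,0],[0,0,0],0],[[0.02,0,0],[0,0,0],0],[[0,0,-0.06],[0,0,0],0],[[0,0,-0.1],[0,0,0],0],[[0,0,-0.12],[0,0,0],0],[[0,0,-0.12],[0,0,0],0],[[0,0,-0.1],[0,0,0],0],[[0,0,0],[0,0,0],0]]'

```text
clock: 7.63
eef_pos: [0.6423, 0.0829, 0.3303]
tool_rot: [0.993, 0.122, 0.004, -0.0]
ft_force: [-0.0, -0.4, 0.9]
grip_width: 0.0001
grasp_force: 0.0
```

Call:
apply_moves --steps '[[[-0.1,0.05,0],[0,0,0],0],[[-0.14,0.074,0],[0,0,0],0],[[-0.14,0.074,0],[0,0,0],0],[[-0.14,0.074,0],[0,0,0],0],[[-0.14,0.074,0],[0,0,0],0],[[-0.14,0.074,0],[0,0,0],0],[[-0.12,0.07,0],[0,0,0],0],[[0,0,0],[0,0,0],0]]'

```text
clock: 8.3
eef_pos: [0.4823, -0.0595, 0.3252]
tool_rot: [0.993, 0.12, -0.001, 0.0]
ft_force: [0.4, 0.1, 0.9]
grip_width: 0.0001
grasp_force: 0.0
```

Run:
```python
from h import *
to([.484,-.058,.290])
im,d=snap('side','s4')
cv2.imwrite('pics/c4.png',cv2.resize(im[90:250,260:460],None,fx=3.5,fy=3.5)[...,::-1])
C=cloud('side',d)
q=(C[...,2]>.207)&(C[...,2]<.235)&(C[...,0]>.58)&(C[...,0]<.68)&(C[...,1]>.04)&(C[...,1]<.15)
print(np.median(C[q],0))
```

```text
8.3 pos [ 0.4823 -0.0595  0.3252] F [0.4 0.1 0.9] q [-0.12  0.19  0.14  1.52 -0.    2.78]
x [ 0.971  0.238 -0.002] z [-0.002 -0.001 -1.   ] shift/0.2: [ 0.011 -0.005  0.176]
[0.61193201 0.07345412 0.22015687]
```

View pics/c4.png

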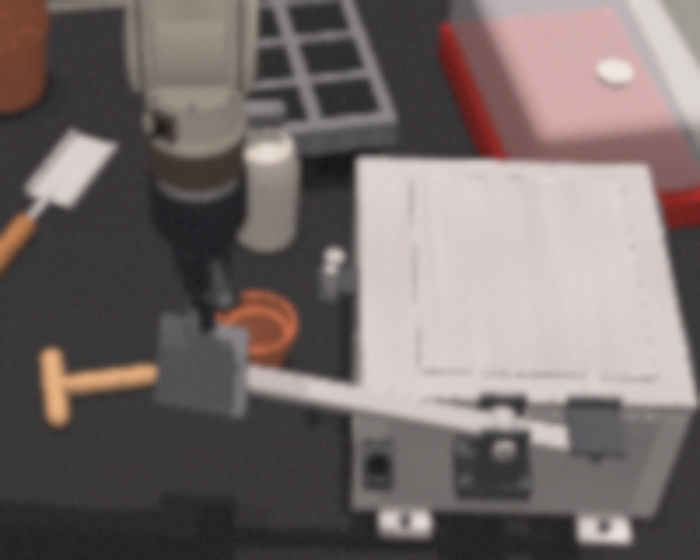

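The crop shows the wing along the bin's front and clear of the lid at crop (332,270). The fingers are over the paddle at (205,330), and the pot, dibber and sprayer are untouched. Now I descend to contact and then press smoothly.

Call:
apply_moves --steps '[[[0.005,0,0.03],[0,0,0],0],[[0.005,0,0.035],[0,0,0],0],[[0,0,0.035],[0,0,0],0],[[0,0,0.035],[0,0,0],0],[[0,0,0.03],[0,0,0],0],[[0,0,0.025],[0,0,0],0],[[0,0,0.02],[0,0,0],0],[[0,0,0.02],[0,0,0],0]]'

```text
clock: 9.02
eef_pos: [0.4875, -0.0563, 0.2785]
tool_rot: [0.993, 0.122, -0.0, -0.0]
ft_force: [0.4, -0.2, 1.2]
grip_width: -0.0004
grasp_force: 0.6
```

Call:
apply_moves --steps '[[[0,0,0.02],[0,0,0],0],[[0,0,0.02],[0,0,0],0],[[0,0,0.02],[0,0,0],0],[[0,0,0.02],[0,0,0],0],[[0,0,0.02],[0,0,0],0],[[0,0,0.02],[0,0,0],0],[[0,0,0.02],[0,0,0],0],[[0,0,0.02],[0,0,0],0]]'

```text
clock: 9.68
eef_pos: [0.4872, -0.0562, 0.2502]
tool_rot: [0.993, 0.122, 0.002, 0.0]
ft_force: [-6.9, 1.7, 15.5]
grip_width: 0.0002
grasp_force: 7.6
```

Call:
apply_moves --steps '[[[0,0,0.022],[0,0,0],0],[[0,0,0.022],[0,0,0],0],[[0,0,0.022],[0,0,0],0],[[0,0,0.022],[0,0,0],0],[[0,0,0.022],[0,0,0],0],[[0,0,0.022],[0,0,0],0],[[0,0,0.022],[0,0,0],0],[[0,0,0.022],[0,0,0],0]]'

```text
clock: 10.35
eef_pos: [0.4859, -0.056, 0.214]
tool_rot: [0.993, 0.122, -0.0, -0.0]
ft_force: [-8.9, 1.7, 15.4]
grip_width: 0.0004
grasp_force: 7.4
```

Call:
apply_moves --steps '[[[0,0,0.022],[0,0,0],0],[[0,0,0.022],[0,0,0],0],[[0,0,0.022],[0,0,0],0],[[0,0,0.022],[0,0,0],0],[[0,0,0.022],[0,0,0],0],[[0,0,0.022],[0,0,0],0],[[0,0,0.022],[0,0,0],0],[[0,0,0.022],[0,0,0],0]]'

```text
clock: 11.02
eef_pos: [0.4863, -0.056, 0.1783]
tool_rot: [0.993, 0.122, -0.0, -0.0]
ft_force: [-6.9, 1.1, 11.4]
grip_width: 0.0004
grasp_force: 6.5
```

Call:
apply_moves --steps '[[[0,0,0.022],[0,0,0],0],[[0,0,0.022],[0,0,0],0],[[0,0,0.022],[0,0,0],0],[[0,0,0.022],[0,0,0],0],[[0,0,0.022],[0,0,0],0],[[0,0,0.022],[0,0,0],0],[[0,0,0.022],[0,0,0],0],[[0,0,0.022],[0,0,0],0]]'

```text
clock: 11.68
eef_pos: [0.4906, -0.0567, 0.1441]
tool_rot: [0.993, 0.122, 0.004, 0.001]
ft_force: [2.1, -0.7, 10.5]
grip_width: 0.0002
grasp_force: 4.6
```

Call:
apply_moves --steps '[[[0,0,0.022],[0,0,0],0],[[0,0,0.022],[0,0,0],0],[[0,0,0.022],[0,0,0],0],[[0,0,0.022],[0,0,0],0],[[0,0,0.022],[0,0,0],0],[[0,0,0.022],[0,0,0],0],[[0,0,0.02],[0,0,0],0],[[0,0,0.02],[0,0,0],0]]'

```text
clock: 12.35
eef_pos: [0.4903, -0.057, 0.1091]
tool_rot: [0.993, 0.122, 0.003, 0.001]
ft_force: [1.1, -0.1, 6.4]
grip_width: -0.0001
grasp_force: 3.0
```

Call:
apply_moves --steps '[[[0,0,0.015],[0,0,0],0],[[0,0,0.012],[0,0,0],0],[[0,0,0.01],[0,0,0],0],[[0,0,0.008],[0,0,0],0],[[0,0,0.005],[0,0,0],0],[[0,0,0.005],[0,0,0],0],[[0,0,0],[0,0,0],0],[[0,0,0],[0,0,0],0]]'

```text
clock: 13.02
eef_pos: [0.4902, -0.0571, 0.1028]
tool_rot: [0.993, 0.121, 0.005, 0.001]
ft_force: [-10.6, 0.1, 37.4]
grip_width: -0.0002
grasp_force: 19.7
```

The paddle is at its stop: tip height is 0.086 and the force has risen to 37 N. I ease off slightly, still well above the holding force, and check.

Call:
apply_moves --steps '[[[0,0,-0.004],[0,0,0],0],[[0,0,-0.004],[0,0,0],0],[[0,0,0],[0,0,0],0],[[0,0,0],[0,0,0],0],[[0,0,0],[0,0,0],0],[[0,0,0],[0,0,0],0],[[0,0,0],[0,0,0],0],[[0,0,0],[0,0,0],0]]'

```text
clock: 13.68
eef_pos: [0.4901, -0.057, 0.103]
tool_rot: [0.993, 0.121, 0.004, 0.001]
ft_force: [-8.3, 0.3, 28.6]
grip_width: 0.0001
grasp_force: 14.7
```

Run:
```python
from h import *
to([.484,-.058,.1])
im,d=snap('side','s5'); C=cloud('side',d)
P=C[(C[...,2]>.22)&(C[...,0]>.66)&(C[...,0]<.94)&(C[...,1]>-.04)&(C[...,1]<.22)]
A=np.c_[P[:,:2],np.ones(len(P))]; k=np.linalg.lstsq(A,P[:,2],rcond=None)[0]; print('lid tilt',np.arctan(np.hypot(*k[:2])),len(P))
q=(C[...,2]>.04)&(C[...,2]<.13)&(abs(C[...,0]-.485)<.045)&(C[...,1]<-.07)&(C[...,1]>-.112); P=C[q]
k=np.linalg.lstsq(np.c_[P[:,:2],np.ones(len(P))],P[:,2],rcond=None)[0]; print('paddle',k,len(P),np.array([.4857,-.0582,1])@k)
cv2.imwrite('pics/c5.png',im[...,::-1])
```

```text
13.6833 pos [ 0.4901 -0.057   0.103 ] F [-8.3  0.3 28.6] q [-0.12  0.34 -0.27  0.96 -0.    2.78]
x [0.97  0.241 0.008] z [ 0.008 -0.001 -1.   ] shift/0.2: [-0.031 -0.003  0.015]
lid tilt 0.5129402527495392 3172
paddle [ 0.39261571 -0.0137658  -0.10902137] 233 0.0824732518352225
```

View pics/c5.png

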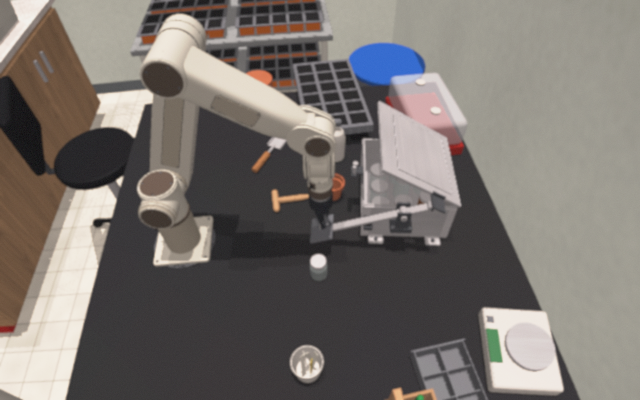

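The picture shows the lid raised at about (420,150), the fingers on the paddle at (322,228), and everything else where it stood. The paddle origin measures 82.5 mm against 82 mm at the stop, so I hand in.

```bash
python3 -c "
from h import *
print(bot.job_done())"
```

```text
the job is handed in; nothing more can be done
None
```

The bin is open: the turn-button is at about -1.67 rad, clear of the lid, and the shut fingertips are holding the paddle at its stop (82.5 mm, about 29 N) with the lid up at about 0.51 rad measured (0.54 nominal); the first push on the stud was not gentle, reaching about 24 N before I backed off and redid it at about 1 N, and I moved nothing else.

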